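# Lower the ratchet roller rest on the ski bench

### The job

The roller rest on the ski bench is still cranked up from edge filing. With closed fingertips press the red thumb pad of its pawl down until the pawl tips over and stays free of the teeth, then push the raised arm by its blue roller all the way down until it lies level on its stop. Only press and push: do not crank the arm any higher, do not force it against the engaged pawl, and leave the other things on the bench where they are.

Things in the scene. Friction and masses are not known exactly. Their poses are not given: they have to be found in the camera images.
- rest: the ratchet roller rest, bolted to the bench: yellow base plate 360 x 100 x 10 mm with yellow cheek plates. Origin on the bench under the arm's hinge; its x runs level along the arm towards the roller end, y across, z up. From the origin the plate reaches 225 mm in +x and 135 mm in -x. The arm hinge axis lies 65 mm above the origin; the pawl's pivot lies at x = -75 mm, 116 mm above the bench; a black rubber block at x = 130 mm is where the arm comes to lie when down.
- rest_arm (a joint): angle of the dark steel rest arm above level, rad: 0 = fully down, lying level on its stop; 1.05 = highest. It starts raised by 0.55 to 0.92. Its hinge is stiff: it stays where it is left and must be pushed down (about 4 to 7 N at the roller). With the pawl in the teeth it goes down by at most one tooth (0.14 rad) and then locks.
- rest_hinge (a point): point on the arm's hinge axis (runs along the base's y), 65 mm above the bench.
- roller (a point): centre of the blue roller (32 mm diameter, 86 mm long across the arm) at the free end of the arm, 190 mm from the hinge axis; at arm angle a it lies 190 mm x cos a ahead of the hinge along the base's x and 190 mm x sin a above it. The roller does not spin. Its top is the place to push. Its centre is 65 mm above the bench when the arm is down.
- pawl (a joint): angle of the red rocking pawl, rad: 0.00 to 0.08 = nose dropped in the steel teeth (locked); 0.5 = thumb pad fully down, nose well clear of the teeth (free). A steel ball weight on a stem throws it over: pressed beyond about 0.3 it falls to 0.5 and stays there, below that it falls back into the teeth. Pressing needs about 0.2 to 4 N.
- thumb_pad (a point): centre of the top face of the pawl's red thumb pad, 28 mm along the base's x by 34 mm across, at the end of the pawl away from the roller, 65 mm behind the pawl's pivot. About 131 mm above the bench when locked, 33 mm lower when free; it moves almost straight down. The ball weight (24 mm diameter) stands above the pivot, its top about 53 mm above it.
- wax_bar: loose orange wax bar, 75 x 40 x 24 mm; a bystander to leave alone. Origin at its underside's centre.
- screwdriver: loose screwdriver with green handle, 190 mm long, lying along its x; a bystander to leave alone.
- scraper: loose clear plastic scraper, 110 x 60 x 5 mm, lying flat; a bystander to leave alone. Origin at its underside's centre.
- tape: loose white ring-shaped roll of tape, 68 mm across, 22 mm high; a bystander to leave alone. Origin at its underside's centre.
- torch: loose black upright hand torch on a round foot, 72 mm foot, 140 mm tall; a bystander to leave alone. Origin at its underside's centre.
- wax_jar: loose jar with a blue cap, 64 mm across, 85 mm tall; a bystander to leave alone. Origin at its underside's centre.
- brush: loose hand brush with wooden handle, 220 mm long, lying along its x; a bystander to leave alone.

How it is judged:
On the way, in this order (a step that is already met when the one before it is completed fails the run):
1. the pawl is pressed over and stays free while the arm is still up (value of joint pawl above 0.4 rad and value of joint rest_arm above 0.45 rad), for 0.2 s.
2. the arm is pushed down past its teeth to its stop (value of joint rest_arm below 0.05 rad), for 0.1 s.
At the end, for the whole second after the job is handed in: The arm lies down on its stop, within 0.05 rad of level (roller centre under 76 mm above the bench), and at rest; the pawl may be in or out (value of joint rest_arm below 0.05 rad and height (world z) of roller below 0.076 m and velocity of joint rest_arm between -0.05 and 0.05 rad/s); the robot touches nothing.
It fails at once if with the pawl still in the teeth the arm is cranked up, or forced down, by more than one tooth (value of joint pawl below 0.1 rad and value of joint rest_arm above 0.3 rad and distance of roller from where it was at the start of the episode above 0.031 m).
It fails at once if the arm is raised higher than any start (above 1.0 rad) (value of joint rest_arm above 1 rad).
It fails at once if the rest is pushed with more than 40 N while its pawl is in the teeth (value of joint pawl below 0.1 rad and contact force between the fingers and rest above 40 N).
It fails at once if a bystander is shifted or lifted by more than 25 mm (distance of any of wax_bar, screwdriver, scraper, tape, torch, wax_jar, brush from where it was at the start of the episode above 0.025 m).
It also fails if it takes over 38 s, if anything falls off the work surface, if the arm or the gripper's body presses on something with over 40 N, if the wrist force passes 120 N, or if a joint passes its speed limit or range.

### The arm

A 7-joint arm with a two-finger parallel gripper is mounted at the origin on the work surface. World frame = base frame: x ahead of the robot, y to its left, z up, the work surface at z = 0. Lengths are in m, angles in rad, forces in N, time in s.
With the tool pointing down it reaches from about 0.425 to 0.875 m from the base axis. Payload 4.7 kg.
Tool frame: the origin (TCP) lies midway between the tips of the shut fingers; the grasp point (between the pads) lies 19 mm behind it; z points along the fingers, y is the direction in which the jaws open and shut (so a half turn about z gives the same grasp; the last joint's range is limited). The gripper opens to 87 mm and grips with 3 to 60 N. Pads are 19 mm wide; open, the fingers measure 117 mm over their backs; the gripper's body (75 mm by 190 mm) begins 51 mm behind the grasp point.
Start: joints at [-1.158, 0.321, -0.07, 1.45, 0.023, 1.371, -0.057], TCP at [0.252, 0.599, 0.223] pointing down, gripper open.
Joint ranges: [-2.86, 2.86], [-0.3, 2.09], [-1.38, 1.24], [0.06, 2.45], [-1.56, 4.7], [0.09, 2.05], [-2.69, 2.69]. Speed limits (rad/s): [2.57, 2.57, 3.14, 3.14, 3.14, 3.14, 3.14].

### API

Orientations are given as a unit quaternion [w, x, y, z].
In Python, from plant import env gives the robot as it stands.
- The arm moves only by the tool arm_command, never from a script. Its argument "targets" is a list of rows, each an object with "translation": the shift along the world's x, y, z in cm, a list of three; "twist": the turn, a rotation vector about the world's x, y, z in degrees, a list of three. In form: [{"translation": [tx, ty, tz], "twist": [rx, ry, rz]}, ...]. A call has 1 to 5 rows; each row shifts and turns the commanded pose from where the row before left it; what a row does not reach is not made up. A row lasts 1/10 s, in which the tool goes at most 50 mm and 8.59 degrees, less where a joint would pass 70% of its speed; a pose out of reach is approached as far as the arm can. A call is refused whole if a number of a shift passes 5 or a number of a turn 8.59, either way. A call with a gripper value outside its range is refused whole. "gripper" is the gripper command: -1 is fully open, 1 is shut, values between are in proportion, set as the call begins (left out, the last holds). The fingers move at their own pace and stop on an object; "squeeze" is the grip in N (left out, the last holds). Time passes only in rows, so rows that do not move let the fingers close. It gives the time, the measured TCP pose, the force and the opening at its end, in the units of the state.
- env.sense(): the state, without advancing time (a new reading comes with each control period).
- env.grab_frame(name): name is "side" or "top"; returns a dict with "frame" (400x640x3 uint8, red, green, blue), "mtx" (3x3 intrinsics, pixels), "k1" (the pictures are not rectified: a ray, as slopes to the right and down, at radius r is drawn at 1 + k1 r^2 times it, then the intrinsics apply), "R" (3x3) and "t" (3): a world point X has camera coordinates R X + t. Camera axes: x right, y down, z forward; pixel columns grow to the right and rows downward; lengths in m; the calibration is good to about 2 mm. A picture is of the moment at which its call begins. There is no depth.
- env.hand_in(): hands the job in, once; it reports no verdict.
The state is a dict: "time": time; "joints": joint angles; "qd": joint speeds; "joint_efforts": joint torques, N m; "tcp_pos": TCP position; "tool_rot": TCP orientation; "contact_force": force on the tool from outside, world axes, zero at the start; "moment": the same for the moment, N m; "grip_width": opening from 0.0 (shut) to 1.0 (fully open).
Only numpy, scipy, OpenCV 4.12 (cv2) and the standard library are available. Lean on these libraries where they do the work, as an engineer would, in place of code of your own. Each camera call takes 0.05 s, during which the arm holds its last target.

## Working session

There is one attempt and no reset: what is moved stays moved. The work goes in short steps, Python scripts to look and compute and a tool call to move; the robot and the scene stay as the last step left them, time stands still between calls to the robot, and variables do not carry over. Pictures are saved under pics/ and viewed, and the job is handed in when it is done.

Besides the shell and the picture viewer there is one more tool, called after "Call:" by a JSON object that holds its "method" and its "body", one argument or row to a line. arm_command: Moves the arm, as the interface text tells. Its arguments: {"type":"object","properties":{"targets":{"type":"array"},"gripper":{"type":"number"},"squeeze":{"type":"number"}},"required":["targets"]}

```bash
mkdir -p pics
cat > h.py <<'E'
import numpy as np, cv2
from plant import env
def grab(name,fn):
    f=env.grab_frame(name); cv2.imwrite(fn,cv2.cvtColor(f["frame"],cv2.COLOR_RGB2BGR)); np.savez('last_%s.npz'%name,**f); return f
def ray(f,u,v):
    K=np.array(f["mtx"]);k1=float(f["k1"]);R=np.array(f["R"]);t=np.array(f["t"])
    d=np.array([k1,0,0,0,0],float)
    p=cv2.undistortPoints(np.array([[[u,v]]],float),K,d)[0,0]
    return -R.T@t, R.T@np.array([p[0],p[1],1.])
def onz(f,u,v,z):
    c,d=ray(f,u,v); return c+d*(z-c[2])/d[2]
def proj(f,X):
    R=np.array(f["R"]);r,_=cv2.Rodrigues(R)
    return cv2.projectPoints(np.array(X,float).reshape(-1,1,3),r,np.array(f["t"],float),np.array(f["mtx"],float),np.array([float(f["k1"]),0,0,0,0]))[0].reshape(-1,2)
def tri(fa,pa,fb,pb):
    c1,d1=ray(fa,*pa);c2,d2=ray(fb,*pb);A=np.stack([d1,-d2],1);s=np.linalg.lstsq(A,c2-c1,rcond=None)[0]
    a=c1+d1*s[0];b=c2+d2*s[1];return (a+b)/2,np.linalg.norm(a-b)
E
python3 - <<'E'
from h import *
for n in("side","top"):
    f=grab(n,f"pics/{n}0.png");print(n,f["mtx"],f["k1"],f["R"],f["t"])
print(env.sense())
E
```

```text
side [[466.67194587   0.         319.73881772]
 [  0.         466.67194587 201.73083131]
 [  0.           0.           1.        ]] -0.1419970567414227 [[ 0.8821297  -0.47063921  0.01859908]
 [-0.32514269 -0.63704193 -0.698899  ]
 [ 0.34077767  0.61047221 -0.7149785 ]] [-0.46191588  0.21109361  1.23473159]
top [[481.51944055   0.         319.4614197 ]
 [  0.         481.51944055 193.52704727]
 [  0.           0.           1.        ]] -0.03251228251846547 [[ 0.01622251 -0.99986273 -0.0033701 ]
 [-0.99781057 -0.01597289 -0.06417896]
 [ 0.06411632  0.00440387 -0.99793271]] [-0.00899735  0.52753745  1.37804833]
{'time': 0.1, 'joints': array([-1.15788977,  0.32172009, -0.07007286,  1.45156235,  0.02262749,
        1.37082271, -0.05689787]), 'qd': array([ 7.51711677e-04, -2.56158904e-03, -8.18823002e-04, -2.28283057e-03,
       -1.07858314e-04, -6.40850865e-04, -7.61813353e-05]), 'joint_efforts': array([ 4.88070964e-04, -4.92569661e+01, -4.05396894e-01, -3.13401890e+01,
       -6.42391155e-02,  3.94225633e-02,  6.18197760e-05]), 'tcp_pos': array([0.25227145, 0.5984977 , 0.22158482]), 'tool_rot': array([-1.08668186e-04,  1.98072429e-01,  9.80187007e-01, -8.56251589e-04]), 'contact_force': array([-0.3083137 ,  0.34360467,  0.54893117]), 'moment': array([ 0.00967056, -0.00611695, -0.01611556]), 'grip_width': 1.0011149734846216}
```

View pics/side0.png

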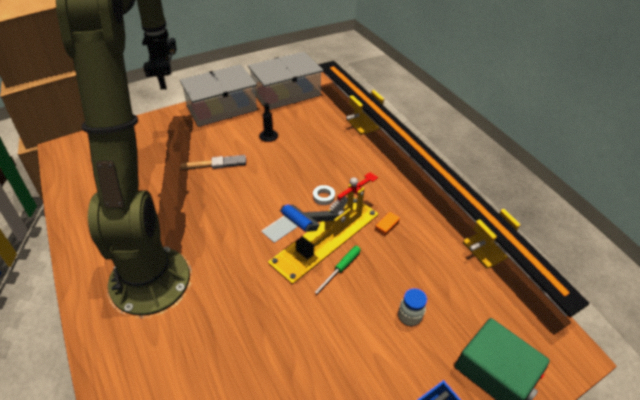

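View pics/top0.png

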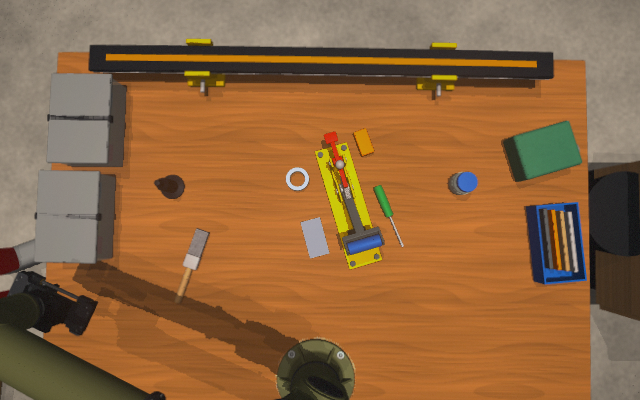

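The side view shows the blue roller at about (297,216) and the red pad at about (372,179). In the top view they are at about (364,242) and (331,138), and the yellow plate runs from (320,148) to (382,266).

```bash
cat > m.py <<'E'
from h import *
fs={n:dict(np.load(f'last_{n}.npz')) for n in("side","top")}
def comps(n,lo,hi,roi,mn=15):
    im=cv2.cvtColor(fs[n]["frame"],cv2.COLOR_RGB2HSV)
    m=cv2.inRange(im,lo,hi)
    if lo[0]==0 and hi[0]<=6: m|=cv2.inRange(im,(174,)+tuple(lo[1:]),(180,255,255))
    x0,y0,x1,y1=roi; k=np.zeros_like(m);k[y0:y1,x0:x1]=m[y0:y1,x0:x1]
    c,_=cv2.findContours(k,cv2.RETR_EXTERNAL,cv2.CHAIN_APPROX_NONE)
    return [x for x in c if len(x)>4 and cv2.contourArea(x)>=mn]
roi={"side":(255,165,410,285),"top":(300,120,395,275)}
E
python3 - <<'E'
from m import *
for n in fs:
  for nm,lo,hi in(("blue",(105,120,60),(125,255,255)),("red",(0,190,90),(4,255,255)),("yel",(22,150,100),(32,255,255))):
    for c in comps(n,lo,hi,roi[n]): 
        r=cv2.minAreaRect(c);print(n,nm,cv2.contourArea(c),np.round(r[0],1),np.round(r[1],1),np.round(cv2.boxPoints(r)).tolist())
a=cv2.imread('pics/side0.png')[160:290,250:415];cv2.imwrite('pics/sc.png',cv2.resize(a,None,fx=4.5,fy=4.5,interpolation=cv2.INTER_CUBIC))
a=cv2.imread('pics/top0.png')[122:275,295:405];cv2.imwrite('pics/tc.png',cv2.resize(a,None,fx=3.9,fy=3.9,interpolation=cv2.INTER_CUBIC))
E
```

```text
side blue 305.0 [296.  216.4] [32.  11.4] [[280.0, 211.0], [287.0, 202.0], [312.0, 221.0], [305.0, 231.0]]
side red 46.0 [344.8 192.7] [ 3.6 17.2] [[337.0, 196.0], [351.0, 186.0], [353.0, 189.0], [339.0, 199.0]]
side red 97.5 [363.6 181.1] [ 8.8 26.3] [[350.0, 185.0], [372.0, 170.0], [377.0, 178.0], [355.0, 192.0]]
side yel 190.0 [315.7 231.4] [10.8 26. ] [[302.0, 235.0], [323.0, 219.0], [329.0, 228.0], [308.0, 243.0]]
side yel 1163.0 [323.2 237.7] [ 31.6 115. ] [[268.0, 261.0], [358.0, 190.0], [378.0, 214.0], [288.0, 286.0]]
side yel 76.5 [344.8 209.8] [ 8.9 27.9] [[331.0, 213.0], [355.0, 199.0], [359.0, 207.0], [335.0, 221.0]]
top blue 322.5 [364.3 244.1] [10.9 33.4] [[347.0, 244.0], [379.0, 234.0], [382.0, 245.0], [350.0, 254.0]]
top red 17.5 [330.8 138.9] [ 5.4 11.1] [[325.0, 138.0], [335.0, 135.0], [337.0, 140.0], [326.0, 143.0]]
top yel 433.5 [362.4 254.3] [20.8 34.1] [[343.0, 249.0], [376.0, 239.0], [382.0, 259.0], [349.0, 269.0]]
top yel 966.5 [334.5 191.7] [89.1 16.5] [[314.0, 151.0], [330.0, 147.0], [355.0, 232.0], [339.0, 237.0]]
top yel 758.5 [354.6 186.1] [89.8 11.1] [[335.0, 145.0], [346.0, 142.0], [374.0, 227.0], [363.0, 231.0]]
```

View pics/sc.png

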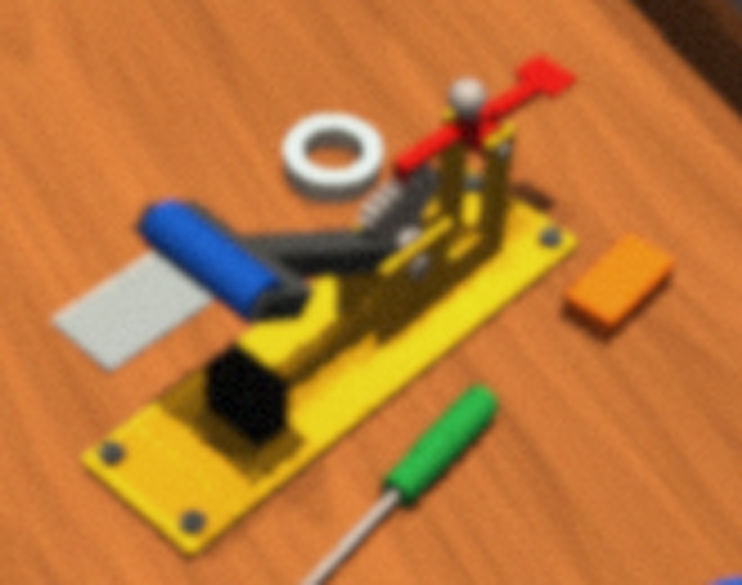

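View pics/tc.png

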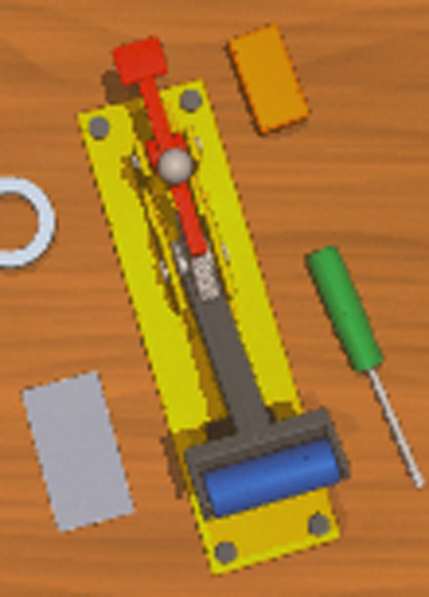

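Run:
```python
from m import *
T=fs["top"];S=fs["side"]
tc=lambda u,v:(295+(u+.5)/3.9-.5,122+(v+.5)/3.9-.5)
sc=lambda u,v:(250+(u+.5)/4.5-.5,160+(v+.5)/4.5-.5)
C=np.array([onz(T,*tc(*p),.01) for p in((80,115),(203,80),(340,538),(213,575))])
print(C.round(4)); print("sides",[np.linalg.norm(C[i]-C[(i+1)%4]).round(4) for i in range(4)])
Cs=np.array([onz(S,*sc(*p),.01) for p in((82,460),(190,550),(578,238))])
print("side corners",Cs.round(4))
ax=(C[2]+C[3]-C[0]-C[1])/2; ax/=np.linalg.norm(ax); print("axis",ax,"yaw",np.degrees(np.arctan2(ax[1],ax[0])))
ctr=C.mean(0); o=ctr-ax*.045; o[2]=0; print("origin",o)
pad,e=tri(T,tc(139,60),S,sc(545,77));print("pad tri",pad,e,"onz .131",onz(T,*tc(139,60),.131),onz(S,*sc(545,77),.131),"model",o-ax*.14)
ro,e=tri(T,tc(275,478),S,sc(212,258));print("roller",ro,e)
d=ro-o; x=d@ax; a=np.arctan2(ro[2]-.065,x);print("a",a,"r",np.hypot(x,ro[2]-.065))
y=np.array([-ax[1],ax[0],0]);print("lat",d@y,(pad-o)@y)
ball,e=tri(T,tc(175,165),S,sc(467,97));print("ball",ball,e,(ball-o)@ax,(ball-o)@y)
for nm,uv,z in(("tape",(5,222),.022),("wax",(268,78),.024),):print(nm,onz(T,*tc(*uv),z))
print("torch",onz(T,172,186,.02),"jar",onz(T,466,182,.085))
from scipy.spatial.transform import Rotation as Q
print(Q.from_quat(np.roll(env.sense()['tool_rot'],-1)).as_matrix().round(3))
```

```text
[[ 0.6523  0.0142  0.01  ]
 [ 0.6803 -0.0778  0.01  ]
 [ 0.3398 -0.1836  0.01  ]
 [ 0.3111 -0.0899  0.01  ]]
sides [np.float64(0.0962), np.float64(0.3566), np.float64(0.098), np.float64(0.3567)]
side corners [[ 0.3105 -0.0968  0.01  ]
 [ 0.3403 -0.1862  0.01  ]
 [ 0.6818 -0.0789  0.01  ]]
axis [-0.95572257 -0.2942692   0.        ] yaw -162.886279564692
origin [ 0.53890169 -0.07103724  0.        ]
pad tri [ 0.6751813  -0.02785275  0.11803901] 0.0005625950040028709 onz .131 [ 0.67255251 -0.02750709  0.131     ] [ 0.66672828 -0.0393275   0.131     ] model [ 0.67270285 -0.02983955  0.        ]
roller [ 0.39013137 -0.11996241  0.17530896] 0.0007196512863533399
a 0.6137317127715096 r 0.19153449854528665
lat 0.002980361676985267 -0.0011695026220640207
ball [ 0.59786946 -0.05261617  0.15362619] 0.0009584560800307727 -0.06177758378252042 -0.00025303797775884596
tape [0.56960735 0.06831344 0.022     ]
wax [ 0.68017573 -0.12547796  0.024     ]
torch [0.54247118 0.42824515 0.02      ] jar [ 0.56166287 -0.40543988  0.085     ]
[[-0.922  0.388 -0.001]
 [ 0.388  0.922 -0.002]
 [-0.    -0.002 -1.   ]]
```

Run:
```python
from m import *
o=np.array([.5389,-.0710,0]);ax=np.array([-.9557,-.2943,0]);y=np.array([.2943,-.9557,0])
P=[o-ax*(.14+i*.014)+y*j*.017+[0,0,.131] for i,j in((0,0),(1,1),(1,-1),(-1,-1),(-1,1))]+[o-ax*.075+[0,0,.116]]
for n,of,s in(("side",(250,160),4.5),("top",(295,122),3.9)):
    a=cv2.imread('pics/sc.png' if n=="side" else 'pics/tc.png')
    q=proj(fs[n],P);print(n,q.round(1).tolist())
    for p in q: cv2.circle(a,tuple(np.round((p+.5-of)*s-.5).astype(int).tolist()),3,(0,255,0),1)
    cv2.imwrite(f'pics/ov_{n}.png',a)
```

```text
side [[370.7, 174.1], [378.3, 174.7], [369.4, 169.1], [363.1, 173.5], [372.0, 179.3], [355.5, 188.6]]
top [[331.1, 137.0], [335.7, 130.3], [323.6, 133.8], [326.5, 143.7], [338.7, 140.2], [337.8, 160.8]]
```

View pics/ov_side.png

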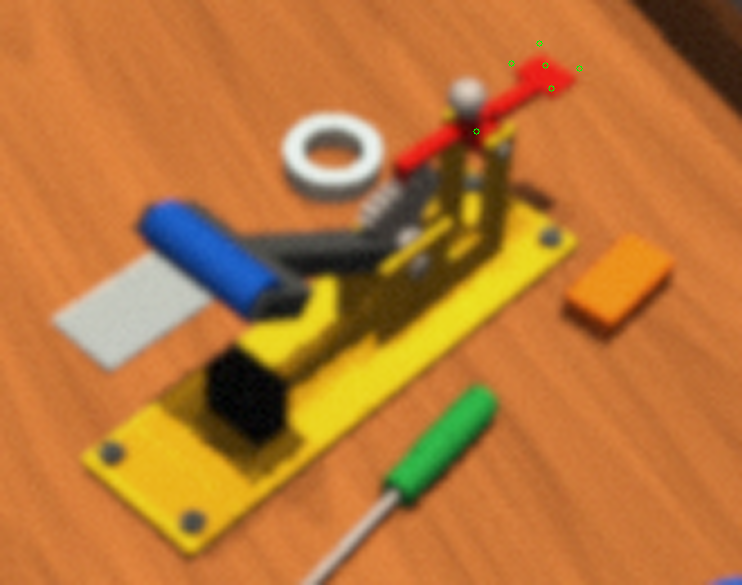

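View pics/ov_top.png

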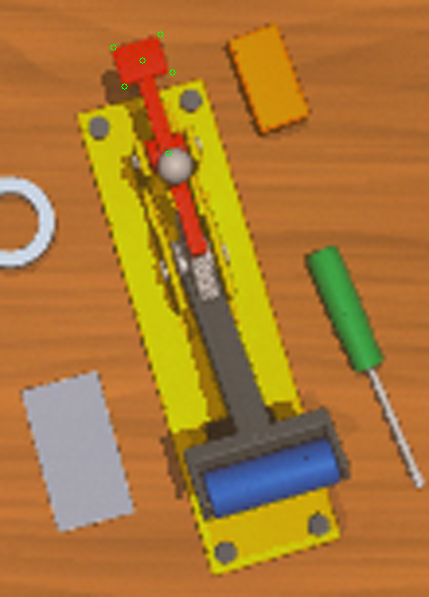

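Call:
{"method": "arm_command", "body": {
  "targets": [
    {"translation": [2.5, -3.7, 2], "twist": [0, 0, -8.24]},
    {"translation": [2.5, -3.7, 2], "twist": [0, 0, -8.24]},
    {"translation": [2.5, -3.7, 0], "twist": [0, 0, -8.24]},
    {"translation": [2.5, -3.7, 0], "twist": [0, 0, -8.24]},
    {"translation": [2.5, -3.7, 0], "twist": [0, 0, -8.24]}
  ],
  "gripper": 1,
  "squeeze": 20
}}

```text
time: 0.6
tcp_pos: [0.3781, 0.4122, 0.2624]
tool_rot: [-0.0, 0.533, 0.846, -0.0]
contact_force: [0.3, -0.4, -0.3]
grip_width: 0.636
```

Call:
{"method": "arm_command", "body": {
  "targets": [
    {"translation": [2.5, -3.7, 0], "twist": [0, 0, -8.24]},
    {"translation": [2.5, -3.7, 0], "twist": [0, 0, -8.24]},
    {"translation": [2.5, -3.7, 0], "twist": [0, 0, -8.24]},
    {"translation": [2.5, -3.7, 0], "twist": [0, 0, -8.24]},
    {"translation": [2.5, -3.7, 0], "twist": [0, 0, -8.24]}
  ]
}}

```text
time: 1.1
tcp_pos: [0.5029, 0.2273, 0.2624]
tool_rot: [-0.0, 0.796, 0.605, -0.0]
contact_force: [0.3, -0.1, 0.0]
grip_width: 0.172
```

Call:
{"method": "arm_command", "body": {
  "targets": [
    {"translation": [2.5, -3.7, 0], "twist": [0, 0, -8.24]},
    {"translation": [2.5, -3.7, 0], "twist": [0, 0, -8.24]},
    {"translation": [2.5, -3.7, 0], "twist": [0, 0, -8.24]},
    {"translation": [2.5, -3.7, 0], "twist": [0, 0, -8.24]},
    {"translation": [2.5, -3.7, 0], "twist": [0, 0, -8.24]}
  ]
}}

```text
time: 1.6
tcp_pos: [0.628, 0.0426, 0.2623]
tool_rot: [-0.0, 0.958, 0.286, -0.0]
contact_force: [-0.1, 0.5, 0.5]
grip_width: 0.009
```

Call:
{"method": "arm_command", "body": {
  "targets": [
    {"translation": [2.5, -3.7, 0], "twist": [0, 0, -8.24]},
    {"translation": [2.4, -3.5, 0], "twist": [0, 0, -8.24]},
    {"translation": [0, 0, 0], "twist": [0, 0, 0]},
    {"translation": [0, 0, 0], "twist": [0, 0, 0]}
  ]
}}

```text
time: 2.0
tcp_pos: [0.6762, -0.0292, 0.2615]
tool_rot: [0.0, 0.989, 0.148, -0.001]
contact_force: [-0.2, 1.3, 0.1]
grip_width: 0.007
```

Call:
{"method": "arm_command", "body": {
  "targets": [
    {"translation": [0, 0, -4], "twist": [0, 0, 0]},
    {"translation": [0, 0, -4], "twist": [0, 0, 0]},
    {"translation": [0, 0, -2], "twist": [0, 0, 0]},
    {"translation": [0, 0, 0], "twist": [0, 0, 0]}
  ]
}}

```text
time: 2.4
tcp_pos: [0.6735, -0.0249, 0.1586]
tool_rot: [-0.001, 0.989, 0.15, -0.004]
contact_force: [0.4, 1.1, 0.2]
grip_width: 0.005
```

Run:
```python
from h import *
a=grab("side","pics/s1.png")["frame"][110:260,280:440];b=grab("top","pics/t1.png")["frame"][90:240,260:420]
o=np.hstack([cv2.resize(x,(400,375),interpolation=cv2.INTER_CUBIC) for x in(a,b)]);cv2.imwrite('pics/c1.png',o[:,:,::-1])
```

```text
(no output)
```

View pics/c1.png

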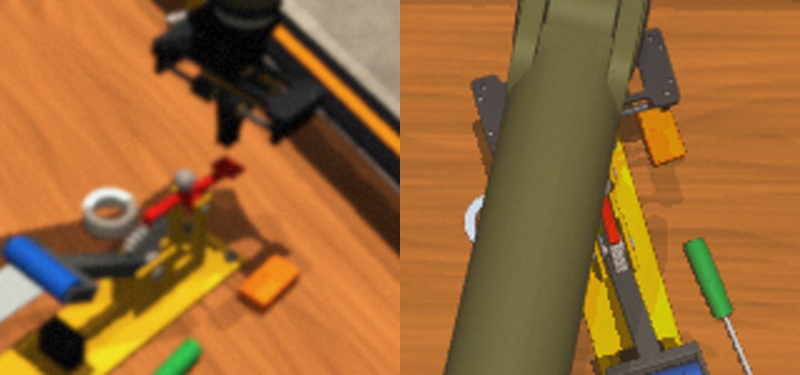

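The side crop shows the closed tip at about (228,135), straight above the red pad at (228,167). The gripper's wide side lies across the rest, clear of the ball. I'll check that it has settled, then press.

Call:
{"method": "arm_command", "body": {
  "targets": [
    {"translation": [0, 0, -0.6], "twist": [0, 0, 0]},
    {"translation": [0, 0, -0.6], "twist": [0, 0, 0]},
    {"translation": [0, 0, 0], "twist": [0, 0, 0]}
  ]
}}

```text
time: 2.8
tcp_pos: [0.6763, -0.0278, 0.1504]
tool_rot: [-0.0, 0.989, 0.149, -0.0]
contact_force: [-0.7, 0.2, -0.9]
grip_width: 0.013
```

Call:
{"method": "arm_command", "body": {
  "targets": [
    {"translation": [0, 0, -0.6], "twist": [0, 0, 0]},
    {"translation": [0, 0, -0.6], "twist": [0, 0, 0]},
    {"translation": [0, 0, -0.6], "twist": [0, 0, 0]},
    {"translation": [0, 0, -0.5], "twist": [0, 0, 0]}
  ]
}}

```text
time: 3.2
tcp_pos: [0.6762, -0.028, 0.1267]
tool_rot: [0.0, 0.989, 0.148, -0.0]
contact_force: [0.4, -0.0, 0.2]
grip_width: 0.01
```

Call:
{"method": "arm_command", "body": {
  "targets": [
    {"translation": [0, 0, -0.5], "twist": [0, 0, 0]},
    {"translation": [0, 0, -0.5], "twist": [0, 0, 0]}
  ]
}}

```text
time: 3.4
tcp_pos: [0.6764, -0.028, 0.1171]
tool_rot: [0.0, 0.989, 0.148, -0.0]
contact_force: [0.3, 0.2, 0.2]
grip_width: 0.003
```

Call:
{"method": "arm_command", "body": {
  "targets": [
    {"translation": [0, 0, -0.5], "twist": [0, 0, 0]},
    {"translation": [0, 0, -0.5], "twist": [0, 0, 0]}
  ]
}}

```text
time: 3.6
tcp_pos: [0.6764, -0.028, 0.1072]
tool_rot: [0.0, 0.989, 0.148, -0.0]
contact_force: [0.1, 0.6, -0.1]
grip_width: 0.008
```

Run:
```python
from h import *
a=grab("side","pics/s2.png")["frame"][120:240,290:420]
cv2.imwrite('pics/c2.png',cv2.resize(a,None,fx=5,fy=5,interpolation=cv2.INTER_CUBIC)[:,:,::-1])
```

```text
(no output)
```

View pics/c2.png

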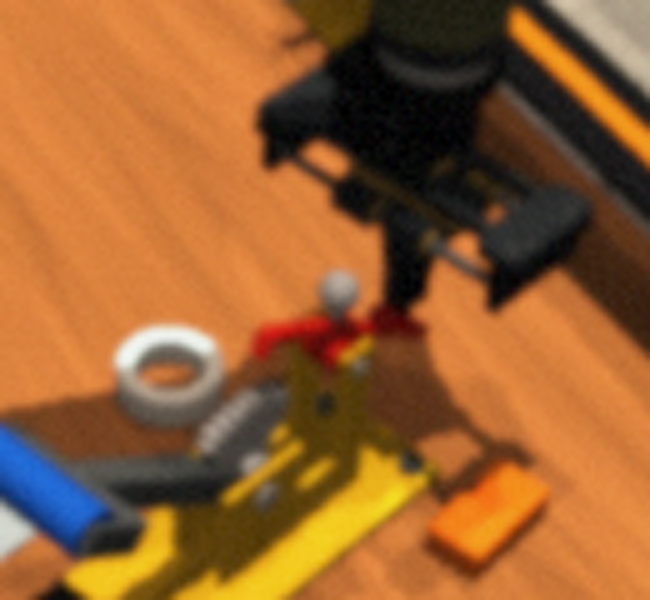

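The tip is on the pad at crop (405,315). The nose has lifted at (265,340) and the ball stands near upright, so I keep pressing.

Call:
{"method": "arm_command", "body": {
  "targets": [
    {"translation": [0, 0, -0.4], "twist": [0, 0, 0]},
    {"translation": [0, 0, -0.4], "twist": [0, 0, 0]},
    {"translation": [0, 0, 0], "twist": [0, 0, 0]}
  ]
}}

```text
time: 3.95
tcp_pos: [0.6774, -0.028, 0.1012]
tool_rot: [-0.0, 0.989, 0.148, 0.001]
contact_force: [-0.9, -0.2, 4.2]
grip_width: 0.006
```

Call:
{"method": "arm_command", "body": {
  "targets": [
    {"translation": [0, 0, -0.2], "twist": [0, 0, 0]},
    {"translation": [0, 0, 0], "twist": [0, 0, 0]}
  ]
}}

```text
time: 4.15
tcp_pos: [0.678, -0.028, 0.1005]
tool_rot: [-0.0, 0.989, 0.148, 0.002]
contact_force: [-2.3, 0.8, 9.9]
grip_width: 0.006
```

Run:
```python
from h import *
a=grab("side","pics/s3.png")["frame"][120:240,290:420]
cv2.imwrite('pics/c3.png',cv2.resize(a,None,fx=5,fy=5,interpolation=cv2.INTER_CUBIC)[:,:,::-1])
```

```text
(no output)
```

View pics/c3.png

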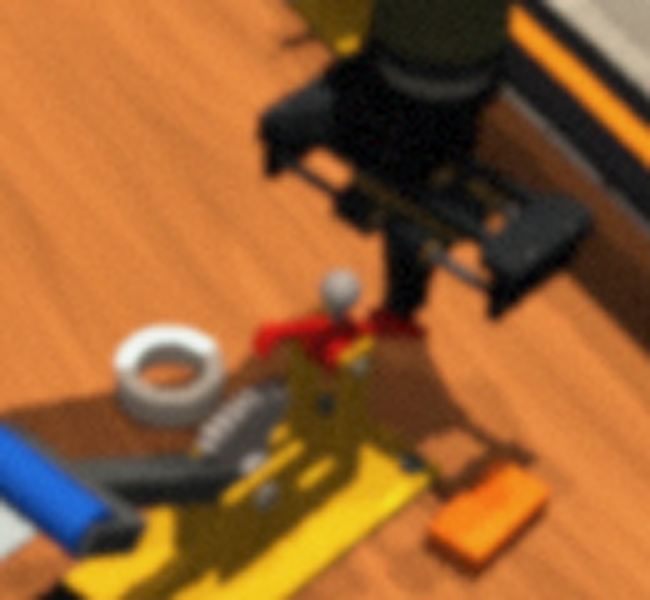

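The force rises to 10 N with the tip at z = 0.1005 m, about the 98 mm expected at the pad's end stop. Next I lift off and check that the pawl stays over.

Call:
{"method": "arm_command", "body": {
  "targets": [
    {"translation": [0, 0, 1], "twist": [0, 0, 0]},
    {"translation": [0, 0, 3], "twist": [0, 0, 0]},
    {"translation": [0, 0, 4], "twist": [0, 0, 0]},
    {"translation": [0, 0, 4], "twist": [0, 0, 0]},
    {"translation": [0, 0, 4], "twist": [0, 0, 0]}
  ]
}}

```text
time: 4.7
tcp_pos: [0.6761, -0.0281, 0.2592]
tool_rot: [0.0, 0.989, 0.148, -0.0]
contact_force: [0.3, -0.3, -0.6]
grip_width: 0.006
```

Run:
```python
from h import *
a=grab("side","pics/s4.png")["frame"][130:290,260:420]
cv2.imwrite('pics/c4.png',cv2.resize(a,None,fx=3.75,fy=3.75,interpolation=cv2.INTER_CUBIC)[:,:,::-1])
```

```text
(no output)
```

View pics/c4.png

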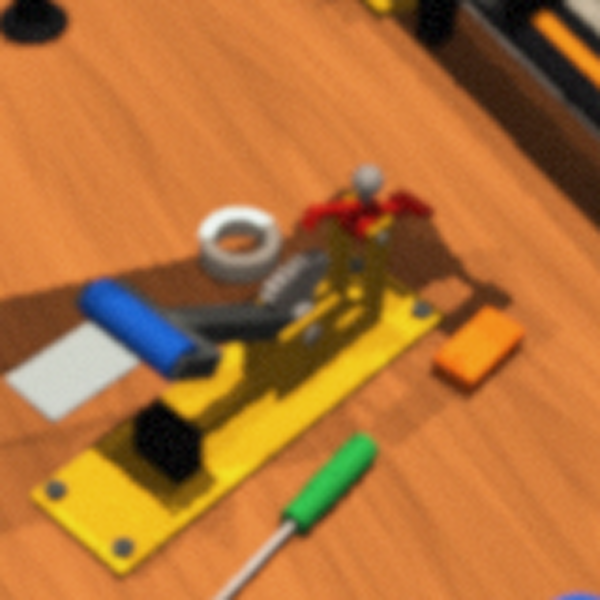

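The pad stays down at crop (410,205) with the nose lifted clear and the arm still up, so step 1 is met. The lowered roller is nearer than the tool-down reach, so I go over to it with a 28° tilt, the tip towards the robot.

Call:
{"method": "arm_command", "body": {
  "targets": [
    {"translation": [-4.35, -1.35, 1], "twist": [0, 0, 0]},
    {"translation": [-4.35, -1.35, 0], "twist": [0, 0, 0]},
    {"translation": [-4.35, -1.35, 0], "twist": [-2.06, 6.69, 0]},
    {"translation": [-4.35, -1.35, 0], "twist": [-2.06, 6.69, 0]}
  ]
}}

```text
time: 5.15
tcp_pos: [0.5, -0.0831, 0.2687]
tool_rot: [0.018, 0.982, 0.147, -0.122]
contact_force: [-0.6, 0.3, -0.4]
grip_width: 0.002
```

Call:
{"method": "arm_command", "body": {
  "targets": [
    {"translation": [-4.35, -1.35, 0], "twist": [-2.06, 6.69, 0]},
    {"translation": [-4.35, -1.35, 0], "twist": [-2.06, 6.69, 0]},
    {"translation": [0, 0, 0], "twist": [0, 0, 0]},
    {"translation": [0, 0, 0], "twist": [0, 0, 0]}
  ]
}}

```text
time: 5.55
tcp_pos: [0.4157, -0.1089, 0.2673]
tool_rot: [0.036, 0.96, 0.144, -0.239]
contact_force: [0.0, -0.5, -0.8]
grip_width: 0.008
```

Run:
```python
from h import *
s=env.sense();print(s['joints'].round(2),s['tcp_pos'])
from scipy.spatial.transform import Rotation as Q
print(Q.from_quat(np.roll(s['tool_rot'],-1)).as_matrix().round(3))
a=grab("side","pics/s5.png")
```

```text
[-0.52  0.2   0.66  1.64  0.09  1.78 -1.11] [ 0.41568241 -0.10886114  0.26728313]
[[ 0.845  0.294 -0.448]
 [ 0.259 -0.956 -0.138]
 [-0.468  0.    -0.883]]
```

View pics/s5.png

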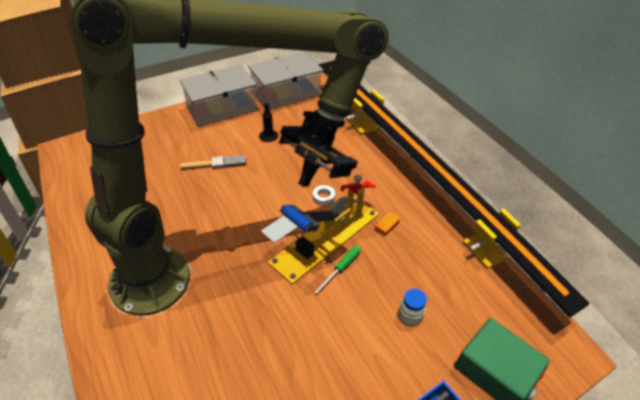

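Call:
{"method": "arm_command", "body": {
  "targets": [
    {"translation": [-0.5, -0.15, -3], "twist": [0, 0, 0]},
    {"translation": [-0.5, -0.15, -2.5], "twist": [0, 0, 0]},
    {"translation": [-0.3, -0.1, -1.4], "twist": [0, 0, 0]},
    {"translation": [0, 0, 0], "twist": [0, 0, 0]}
  ]
}}

```text
time: 6.0
tcp_pos: [0.4018, -0.1128, 0.1977]
tool_rot: [0.036, 0.959, 0.144, -0.24]
contact_force: [-0.9, 0.5, 0.1]
grip_width: 0.005
```

Run:
```python
import numpy as np
o=np.array([.5389,-.0710,0]);ax=np.array([-.9557,-.2943,0])
p=None
for a in np.arange(.62,-.05,-.06):
    q=o+ax*(.19*np.cos(a)-.0075)+[0,0,.065+.19*np.sin(a)+.014]
    print(round(a,2),(q*100).round(2),None if p is None else ((q-p)*100).round(2));p=q
```

```text
0.62 [ 39.83 -11.43  18.94] None
0.56 [ 39.22 -11.62  17.99] [-0.61 -0.19 -0.95]
0.5 [ 38.67 -11.79  17.01] [-0.55 -0.17 -0.98]
0.44 [ 38.18 -11.94  15.99] [-0.49 -0.15 -1.02]
0.38 [ 37.74 -12.07  14.95] [-0.43 -0.13 -1.05]
0.32 [ 37.37 -12.19  13.88] [-0.37 -0.12 -1.07]
0.26 [ 37.06 -12.28  12.78] [-0.31 -0.1  -1.09]
0.2 [ 36.81 -12.36  11.67] [-0.25 -0.08 -1.11]
0.14 [ 36.63 -12.42  10.55] [-0.18 -0.06 -1.12]
0.08 [ 36.51 -12.45   9.42] [-0.12 -0.04 -1.13]
0.02 [ 36.45 -12.47   8.28] [-0.05 -0.02 -1.14]
-0.04 [ 36.46 -12.47   7.14] [ 0.01  0.   -1.14]
```

Call:
{"method": "arm_command", "body": {
  "targets": [
    {"translation": [-0.35, -0.15, -0.8], "twist": [0, 0, 0]},
    {"translation": [-0.3, -0.1, -0.5], "twist": [0, 0, 0]},
    {"translation": [-0.3, -0.09, -0.5], "twist": [0, 0, 0]}
  ]
}}

```text
time: 6.3
tcp_pos: [0.3934, -0.1167, 0.1815]
tool_rot: [0.036, 0.96, 0.144, -0.239]
contact_force: [-0.7, 0.5, 5.5]
grip_width: 0.007
```

Call:
{"method": "arm_command", "body": {
  "targets": [
    {"translation": [-0.28, -0.09, -0.49], "twist": [0, 0, 0]},
    {"translation": [-0.27, -0.08, -0.49], "twist": [0, 0, 0]}
  ]
}}

```text
time: 6.5
tcp_pos: [0.3871, -0.1187, 0.1719]
tool_rot: [0.036, 0.96, 0.144, -0.239]
contact_force: [-1.8, -0.0, 6.6]
grip_width: 0.005
```

Run:
```python
from h import *
a=grab("side","pics/s6.png")["frame"][130:290,260:420]
cv2.imwrite('pics/c6.png',cv2.resize(a,None,fx=3.75,fy=3.75,interpolation=cv2.INTER_CUBIC)[:,:,::-1])
print(env.sense()['joints'].round(2))
```

```text
[-0.51  0.22  0.66  1.83  0.08  1.58 -1.12]
```

View pics/c6.png

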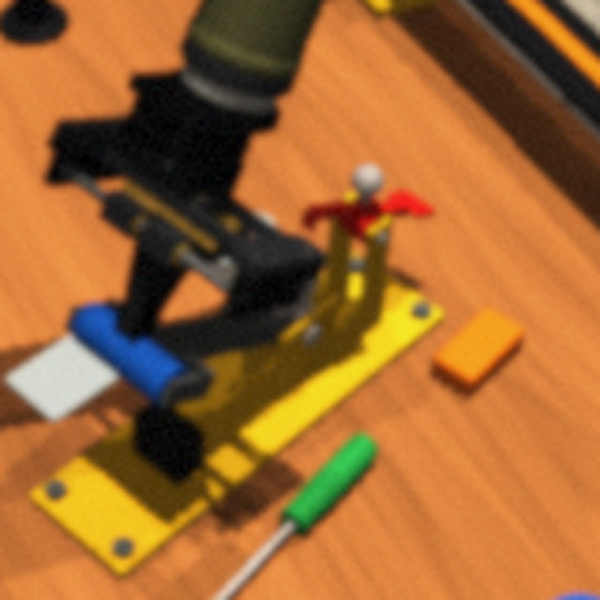

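The tip is centred on the roller at crop (135,335), pushing with about 6.6 N as expected, and the pawl is still free. I continue along the arc.

Call:
{"method": "arm_command", "body": {
  "targets": [
    {"translation": [-0.49, -0.15, -1.0], "twist": [0, 0, 0]},
    {"translation": [-0.43, -0.13, -1.05], "twist": [0, 0, 0]},
    {"translation": [-0.37, -0.12, -1.07], "twist": [0, 0, 0]}
  ]
}}

```text
time: 6.85
tcp_pos: [0.3746, -0.1227, 0.1403]
tool_rot: [0.036, 0.96, 0.144, -0.239]
contact_force: [-0.3, -0.5, 5.4]
grip_width: 0.005
```

Call:
{"method": "arm_command", "body": {
  "targets": [
    {"translation": [-0.31, -0.1, -1.09], "twist": [0, 0, 0]},
    {"translation": [-0.25, -0.08, -1.11], "twist": [0, 0, 0]},
    {"translation": [-0.18, -0.06, -1.12], "twist": [0, 0, 0]}
  ]
}}

```text
time: 7.15
tcp_pos: [0.3671, -0.125, 0.1069]
tool_rot: [0.036, 0.96, 0.144, -0.239]
contact_force: [-0.2, -0.4, 5.6]
grip_width: 0.008
```

Call:
{"method": "arm_command", "body": {
  "targets": [
    {"translation": [-0.12, -0.04, -1.13], "twist": [0, 0, 0]},
    {"translation": [-0.05, -0.02, -0.7], "twist": [0, 0, 0]},
    {"translation": [0, 0, -0.4], "twist": [0, 0, 0]}
  ]
}}

```text
time: 7.45
tcp_pos: [0.3654, -0.1254, 0.0841]
tool_rot: [0.036, 0.96, 0.144, -0.239]
contact_force: [0.1, 0.4, 5.0]
grip_width: 0.006
```

Call:
{"method": "arm_command", "body": {
  "targets": [
    {"translation": [0, 0, -0.3], "twist": [0, 0, 0]},
    {"translation": [0, 0, 0], "twist": [0, 0, 0]}
  ]
}}

```text
time: 7.65
tcp_pos: [0.3658, -0.1251, 0.0809]
tool_rot: [0.036, 0.96, 0.144, -0.239]
contact_force: [-0.8, 0.0, 0.0]
grip_width: 0.004
```

Call:
{"method": "arm_command", "body": {
  "targets": [
    {"translation": [0, 0, -0.3], "twist": [0, 0, 0]},
    {"translation": [0, 0, 0], "twist": [0, 0, 0]}
  ]
}}

```text
time: 7.85
tcp_pos: [0.3659, -0.125, 0.0793]
tool_rot: [0.036, 0.959, 0.144, -0.239]
contact_force: [0.2, 0.7, 12.2]
grip_width: 0.007
```

Call:
{"method": "arm_command", "body": {
  "targets": [
    {"translation": [0, 0, -0.2], "twist": [0, 0, 0]},
    {"translation": [0, 0, 0], "twist": [0, 0, 0]},
    {"translation": [0, 0, 0], "twist": [0, 0, 0]}
  ]
}}

```text
time: 8.15
tcp_pos: [0.3659, -0.1251, 0.0791]
tool_rot: [0.036, 0.959, 0.144, -0.24]
contact_force: [-1.1, 1.7, 23.6]
grip_width: 0.006
```

Call:
{"method": "arm_command", "body": {
  "targets": [
    {"translation": [0.3, 0.1, 1.5], "twist": [0, 0, 0]},
    {"translation": [1, 0.3, 4], "twist": [0, 0, 0]},
    {"translation": [1, 0.3, 4.5], "twist": [0, 0, 0]},
    {"translation": [1, 0.3, 4.5], "twist": [0, 0, 0]},
    {"translation": [0, 0, 0], "twist": [0, 0, 0]}
  ]
}}

```text
time: 8.65
tcp_pos: [0.4026, -0.1149, 0.2254]
tool_rot: [0.037, 0.961, 0.145, -0.234]
contact_force: [0.2, -0.2, -0.2]
grip_width: 0.006
```

Run:
```python
from h import *
grab("top","pics/t7.png")
a=grab("side","pics/s7.png")["frame"][130:290,260:420]
cv2.imwrite('pics/c7.png',cv2.resize(a,None,fx=3.75,fy=3.75,interpolation=cv2.INTER_CUBIC)[:,:,::-1])
from m import *
for c in comps("side",(105,120,60),(125,255,255),(255,165,410,285)): r=cv2.minAreaRect(c);print(r)
o=np.array([.5389,-.0710,0]);ax=np.array([-.9557,-.2943,0])
for a in(0,.05,.1):print(a,proj(fs["side"],[o+ax*.19*np.cos(a)+[0,0,.065+.19*np.sin(a)]]))
```

```text
((287.50592041015625, 250.07650756835938), (29.71947479248047, 12.256570816040039), 40.60129928588867)
0 [[287.33621446 250.96759601]]
0.05 [[287.28590495 248.67648773]]
0.1 [[287.36919869 246.26651806]]
```

View pics/c7.png

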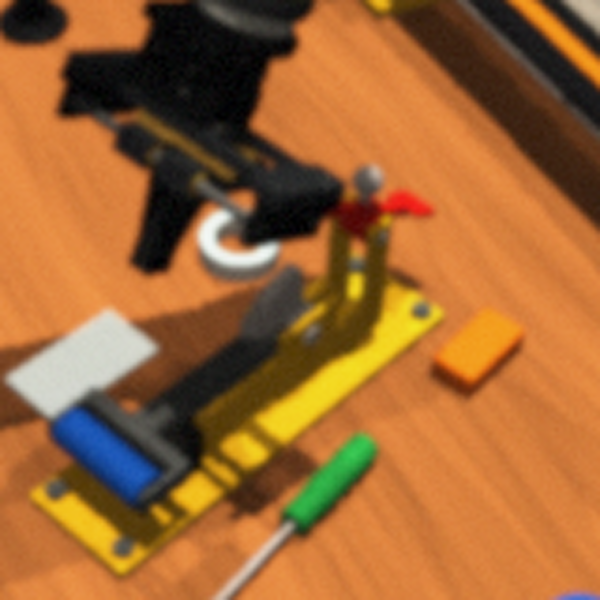

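View pics/t7.png

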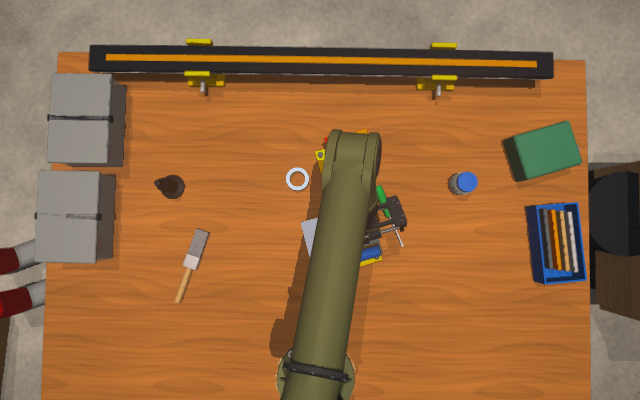

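The side view shows the arm lying level, with the roller at crop (105,450), or pixel (287.5,250.1) against 251.0 projected for angle 0. The gripper is clear, and the bystanders I can see are where they were, so I hand in.

Run:
```python
from plant import env
print(env.sense()['contact_force'],env.sense()['qd'].round(3)); print(env.hand_in())
```

```text
[ 0.00784135  0.16286955 -0.72429054] [ 0.005  0.021 -0.003  0.052  0.001 -0.003  0.002]
the job is handed in; nothing more can be done
None
```

I pressed the pawl over, pushed the roller arm down to its stop, and handed the job in at about 9 s; the hand-in gives no verdict.

- **Pawl:** I pressed the thumb pad down with closed fingertips until it stopped at 100 mm, with about 10 N. After I lifted off, the picture showed the pad staying down and the nose clear of the teeth, with the arm still up at about 0.6 rad.
- **Arm:** I pushed the roller down along its arc with about 5–7 N, the tool tilted 28° to reach it. The fingertips stopped at 79 mm, as calculated for a level arm, and held there at 24 N.
- **Final check:** After I backed off, the roller was within 1 pixel of where a level arm should appear, which puts it at about 0.02 rad. The force reading was near zero and the gripper was clear. The tape, brush, torch and jar looked unmoved in the last top view, and the wax bar, screwdriver and scraper in the last side view.
- **Disagreement:** My two-view measurement of the locked pad came out at 118 mm, against the stated 131 mm. Its horizontal position agreed to about 3 mm, so I went down slowly, watching the force. There was almost no force until the pad's end stop, so I never measured when the tip first touched it.

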